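# Clamp the tumbler barrel and press its drive gear onto the splined stub

## Task

Put the drive gear back on the rock tumbler's barrel: wind the frame's hand crank clockwise, as seen from its handle end, until the sliding clamp block grips the standing barrel tight against the vee block, then set the loose gear, boss up, on the barrel's six-splined stub, turn it until the splines mesh and push it fully home against the spring washer. The clip that keeps it there is not fitted yet, so finish while still holding the gear pressed home, with the barrel still clamped and upright, and leave the pail, cup, stone and scoop where they are.

Things in the scene. Friction and masses are not known exactly. Their poses are not given: they have to be found in the camera images.
- frame: Chestnut tumbler frame fixed on the shelf, 450 long x 180 wide. Origin on the shelf under the clamped barrel's axis; +x points from the crank end to the roller bed, z up. Its floor (base board) is 22 above the shelf. Oak vee block, 110 above the shelf, at +x of the barrel; front board at x = -130 to -106, top 133 above the shelf.
- jaw: Oak clamp block with a rubber face, 24 thick x 100 wide, top 114 above the shelf, sliding along frame x between front board and barrel. Origin at shelf height; rubber face 12 to +x of it. It starts 7 to 17 short of the barrel, advances 12 per crank turn, touches the clamped barrel with its origin at frame x = -69 and goes 3 farther as the rubber yields (8 N per mm).
- crank (a joint): Crank angle (rad) about frame x. 0: jaw drawn back, handle straight up. Grows clockwise as seen from the handle end looking along +x (at 1.57 the handle is at frame -y), closing the jaw 12 mm per turn; the barrel is met near 10.5, tight at the hard stop, 12.0. Starts at 1.6 to 6.8. Needs 2 to 4 N at the handle; stays where left, so the clamp holds by itself.
- crank_grip (a point): Point at which to grip the crank's round wooden handle, on the handle's axis. Handle 23 in diameter, 76 long, parallel to the screw and 45 from it, turning freely on its pin, jutting towards the robot (frame -x); the point is 46 from the crank arm, 30 from the free end. Can be pinched from above, a finger either side. Its x axis is the handle's line.
- crank_axis (a point): Fixed point on the screw's axis, 85 above the shelf: centre of the circle (radius 45, in the frame's y-z plane) on which crank_grip moves. Axes as frame.
- barrel: Loose black rubber tumbler barrel standing on end on the frame's floor, 114 in diameter, 0.8 kg. Origin at the centre of its underside, z up along the stub's axis, x along one spline of the stub. Upper face of its aluminium end cap at z = 130. Clamping shifts the barrel 1 to 3 towards the vee block.
- stub_top (a point): Tip of the barrel's steel drive stub, at barrel z = 166; axes as the barrel's. Stub core 23 in diameter with six straight splines, 5 wide and 36 across, along the barrel's x axis and every 60 degrees; their tops are 10 below this point. Above them a smooth nose tapers from 23 to 16. Red paint marks the +x spline and the cap beside it.
- washer (a joint): Travel (m) of the brass spring washer (62 across) round the foot of the stub. 0: up, its top at barrel z = 144. 0.008: fully down, its top at barrel z = 136, where the gear is fully home. The spring takes 4 N to start and 12 N at the end: the gear's weight (about 3 N) does not press it down, and it lifts the gear again when let go.
- gear: Loose aluminium drive gear, 0.32 kg, lying flat on the shelf, boss up. Origin at the centre of its underside, z up. Toothed disc 107 in diameter, 14 thick; round boss on it, 50 in diameter, up to z = 44. Fully home its underside is at barrel z = 136.
- gear_boss (a point): Centre of the top of the gear's boss, at gear z = 44; axes as the gear's. The bore runs right through: six inner teeth, 26 clear between tips, leave six slots, 39 across, along the gear's x axis and every 60 degrees; red mark at the +x slot. On the stub the play is about 1.5 sideways and 0.11 rad either way; it meshes at any of the six positions.
- pail: Bystander: rusty tin pail, 124 across, 118 high. Origin under its centre.
- cup: Bystander: hammered copper cup, 80 across, 85 high. Origin under its centre.
- stone: Bystander: chunk of petrified wood, about 85 across, 60 high. Origin under its centre.
- scoop: Bystander: yellow enamel scoop lying on the shelf, 200 long, 60 wide, 30 high. Origin under its middle.

How it is judged (in metres and radians):
On the way, in this order (a step that is already met when the one before it is completed fails the run):
1. the clamp block grips the upright barrel against the vee block (contact force between jaw and barrel above 6 N and contact force between frame and barrel above 4 N and x of barrel in the frame of frame above -0.0015 m and angle between barrel's own z axis and vertical below 0.05 rad), for 0.2 s.
2. the gear has meshed: it is down over the splines of the clamped barrel (z of gear in the frame of barrel between 0.13 and 0.148 m and horizontal distance between gear and barrel below 0.005 m and contact force between jaw and barrel above 4 N), for 0.1 s.
At the end, for the whole second after the job is handed in: Through the last second the gear is home: underside within 1.8 mm of barrel z 136 mm, washer down 6.5 mm or more, on the axis within 4 mm, square within 0.06 rad, still; fingers on it over 3 N, it pushes on the barrel over 7 N; barrel clamped (over 4 N) and upright within 0.06 rad (value of joint washer above 0.0065 m and z of gear in the frame of barrel below 0.1378 m and horizontal distance between gear and barrel below 0.004 m and angle between the z axis of gear and the z axis of barrel, either way round below 0.06 rad and contact force between the fingers and gear above 3 N and contact force between gear and barrel above 7 N and linear speed of gear below 0.02 m/s and contact force between jaw and barrel above 4 N and angle between barrel's own z axis and vertical below 0.06 rad); the arm keeps its last pose, push and grip.
It fails at once if the barrel is knocked over or tipped (angle between barrel's own z axis and vertical above 0.15 rad).
It fails at once if a bystander is disturbed (distance of any of pail, cup, stone, scoop from where it was at the start of the episode above 0.03 m).
It also fails if it takes over 64 s, if anything falls off the work surface, if the arm or the gripper's body presses on something with over 40 N, if the wrist force passes 120 N, or if a joint passes its speed limit or range.

## Robot

A 6-joint arm with a two-finger parallel gripper is mounted at the origin on the work surface. World frame = base frame: x ahead of the robot, y to its left, z up, the work surface at z = 0. Lengths are in m, angles in degrees, forces in N, time in s.
With the tool pointing down it reaches from about 0.375 to 0.75 m from the base axis. Payload 9 kg.
Tool frame: the origin (TCP) lies where the fingers leave the gripper's body, on its centre line; the fingertips stand 73 mm ahead of it and the grasp point (between the pads) lies 54 mm ahead of it (robot.tip_reach is the distance from the TCP to the fingertips, in m); z points along the fingers, y is the line along which they close (so a half turn about z gives the same grasp; the last joint's range is limited). The gripper opens to 85 mm and grips with 20 to 120 N. Pads are 22 mm wide; open, the fingers measure 114 mm over their backs; the gripper's body (76 mm by 85 mm) begins 54 mm behind the grasp point. The pads swing forward as they close: fully open they stand 13 mm farther back than shut.
Start: joints at [-88.333, 5.964, 5.575, 89.605, 0, 77.527], TCP at [0.147, -0.582, 0.304] pointing down, gripper open.
Joint ranges: [-171.21, 171.21], [-48.23, 106.86], [-62.78, 66.21], [-105.2, 120.99], [-86.42, 89.51], [-180, 180]. Speed limits (degrees/s): [127.2, 127.2, 147.25, 180, 180, 180].

## Interface

Orientations are given as [roll, pitch, yaw] about the fixed x, y, z axes, in that order (R = Rz(yaw) Ry(pitch) Rx(roll)).
In Python, from plant import robot gives the robot as it stands. Calls block until the motion is done:
- robot.move_pose(position, orientation): joint-space move of the TCP to a pose.
- robot.line_to(position, vel=0.15, rotation=None, guard=None): straight line of the TCP; rotation=None keeps the orientation; vel is the mean speed in m/s. With guard (N) it stops when the force on the tool has changed by that much, and returns True; else False.
- robot.goto_joints(angles): joint-space move.
- robot.set_gripper(opening): finger opening in m; the grip force is fixed at half the most; returns when the fingers have stopped.
- robot.pause(seconds).
- robot.ik(position, orientation): joint angles nearest the present ones, or None.
- robot.observe(): the state.
- robot.grab_frame(name): name is "scene" or "top" or "wrist"; returns the picture (400x640x3 uint8, blue, green, red); there is no depth.
- robot.get_calibration(name): a dict with "vertical_fov" (degrees; the focal length in pixels is half the picture's height over the tangent of half this angle, whatever the lens; pixels are square), "cx", "cy" (the principal point, pixels), "rvec" (rotation vector, rad) and "tvec" (3), from world to camera coordinates, as OpenCV has them. Camera axes: x right, y down, z forward; pixel columns grow to the right and rows downward; lengths in m; the calibration is good to about 2 mm. A picture is of the moment at which its call begins: read the wrist's pose just before it. get_calibration takes no time and is no camera call; for the wrist camera it gives the pose at the moment of the call.
A pose or a line that the arm cannot do raises robot.IKError and nothing moves.
- robot.job_done(): hands the job in; it is judged then, once.
The state is a dict: "time": time; "q": joint angles; "qvel": joint speeds; "joint_torque": joint torques, N m; "tool_pos": TCP position; "tcp_rot": TCP orientation; "ft_force": force on the tool from outside, world axes, zero at the start; "torque": the same for the moment, N m; "gripper_width": finger opening in m; "gripper_force": force on a finger pad.
Only numpy, scipy, OpenCV 4.12 (cv2) and the standard library are available. Lean on these libraries where they do the work, as an engineer would, in place of code of your own. Each camera call takes 0.05 s, during which the arm holds its last target. There are 200 camera calls.

## Working session

There is one attempt and no reset: what is moved stays moved. The work goes in short steps, each a Python script; the robot and the scene stay as the last script left them, time stands still between calls to the robot, and variables do not carry over. Pictures are saved under pics/ and viewed, at most 10 in all, crops included, and the job is handed in when it is done.

```bash
ls; mkdir -p pics; python3 - <<'E'
from plant import robot
import cv2
for n in("scene","top","wrist"):
    cv2.imwrite(f"pics/{n}0.png",robot.grab_frame(n)); c=robot.get_calibration(n);print(n,c)
print(robot.observe())
E
```

```text
pics
scene {'vertical_fov': 54.143090997556605, 'cx': 321.51381342084085, 'cy': 199.65404746020698, 'rvec': array([ 2.04482933,  1.01971853, -0.51947082]), 'tvec': array([-0.38067637, -0.19313907,  1.59172171])}
top {'vertical_fov': 51.974573886777854, 'cx': 324.4716722329382, 'cy': 197.62479043567586, 'rvec': array([ 2.17881273, -2.20357063,  0.08735054]), 'tvec': array([0.03445216, 0.59065662, 1.17050922])}
wrist {'vertical_fov': 58.64466214921705, 'cx': 319.0773872894548, 'cy': 202.7732986096751, 'rvec': array([-2.26389251,  1.76464335,  0.28941633]), 'tvec': array([-0.59966613, -0.0388606 ,  0.3806573 ])}
{'time': 0.15, 'q': array([-8.83347909e+01,  5.99068990e+00,  5.53872222e+00,  8.96059576e+01,
       -6.02683297e-04,  7.75283517e+01]), 'qvel': array([-0.04795494, -0.13524539,  0.11345078,  0.1114037 , -0.065942  ,
       -0.05735649]), 'joint_torque': array([ 5.09733567e-03, -5.57350874e+01,  5.04010963e+01,  1.20094197e-02,
       -2.20882112e-04,  2.29138681e-07]), 'tool_pos': array([ 0.14656141, -0.58163637,  0.30331535]), 'tcp_rot': array([-1.79943311e+02, -1.19208749e-02,  1.41368518e+01]), 'ft_force': array([-0.16639827, -0.624599  ,  0.55554861]), 'torque': array([-0.03196103,  0.02056165,  0.03662953]), 'gripper_force': 0.0, 'gripper_width': 0.08538371749455391}
```

View pics/top0.png

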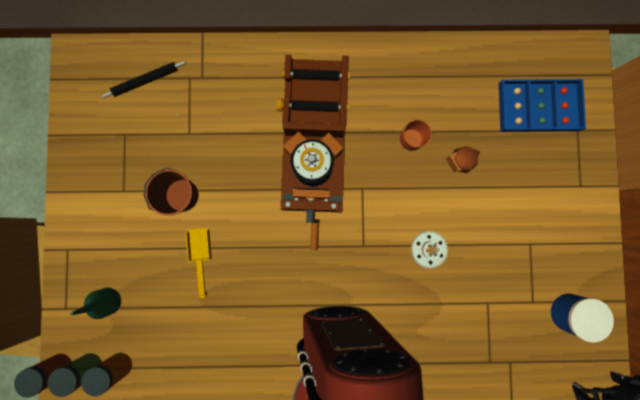

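View pics/scene0.png

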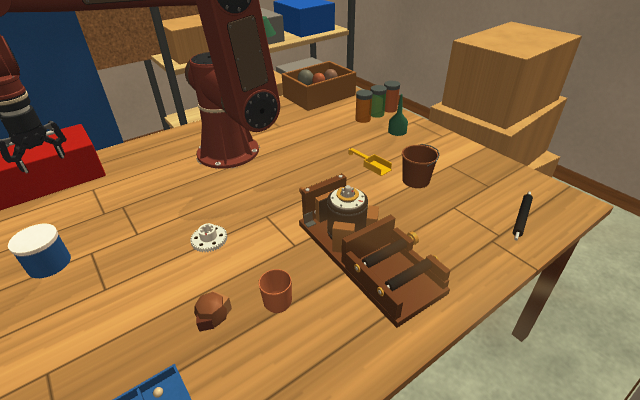

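The top view shows the frame at centre (barrel about (312,160), crank handle about (315,235)) and the gear at (430,250). I'll enlarge that area.

```bash
python3 - <<'E'
import cv2
a=cv2.imread("pics/top0.png")[125:275,270:470]
cv2.imwrite("pics/topc.png",cv2.resize(a,(800,600),interpolation=cv2.INTER_CUBIC))
E
```

```text
(no output)
```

View pics/topc.png

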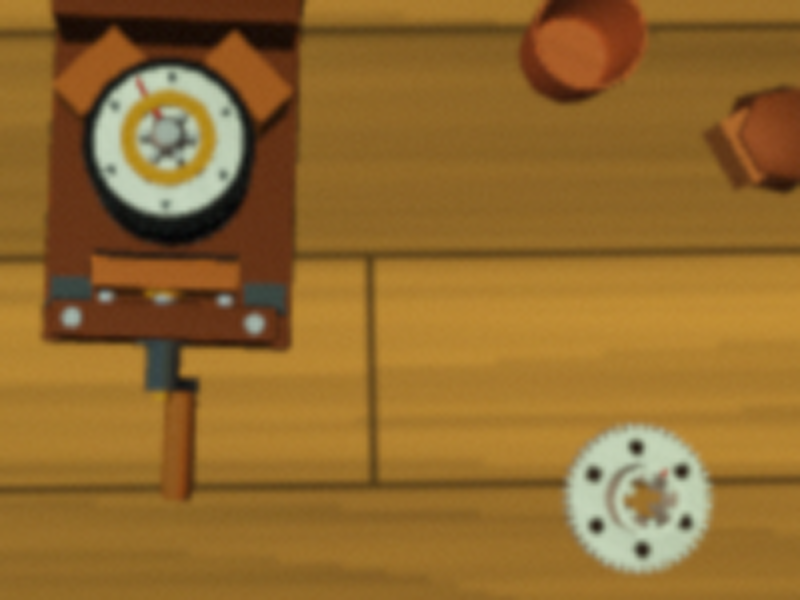

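```bash
cat > h.py <<'E'
import numpy as np, cv2
from plant import robot
def cal(n):
    c=robot.get_calibration(n); f=200/np.tan(np.radians(c["vertical_fov"])/2)
    return cv2.Rodrigues(c["rvec"])[0],np.array(c["tvec"]).ravel(),f,c["cx"],c["cy"]
def ray(C,u,v):
    R,t,f,cx,cy=C; return -R.T@t, R.T@np.array([(u-cx)/f,(v-cy)/f,1])
def atz(C,u,v,z):
    o,d=ray(C,u,v); return o+d*(z-o[2])/d[2]
def proj(C,p):
    R,t,f,cx,cy=C; q=R@np.asarray(p)+t; return np.array([cx+f*q[0]/q[2],cy+f*q[1]/q[2]])
E
python3 - <<'E'
from h import *
C=cal("top"); g=lambda u,v,z:atz(C,270+u/4-.4,125+v/4-.4,z).round(4)
print("cam",-C[0].T@C[1])
print("bolts",g(70,317,.133),g(254,323,.133))
print("cap",g(170,139,.152),"stub",g(165,133,.188))
for z in(.05,.097,.14):print("handle",z,g(180,392,z),g(177,497,z))
print("gear",g(639,498,.014),"red",g(665,472,.044),"boss",g(643,500,.044))
E
```

```text
cam [0.50874918 0.04073349 1.20816766]
bolts [0.5679 0.1272 0.133 ] [0.5626 0.0066 0.133 ]
cap [0.6819 0.0602 0.152 ] stub [0.6798 0.0626 0.188 ]
handle 0.05 [0.5187 0.0567 0.05  ] [0.4453 0.0596 0.05  ]
handle 0.097 [0.5183 0.0561 0.097 ] [0.4478 0.0588 0.097 ]
handle 0.14 [0.518  0.0555 0.14  ] [0.4502 0.0581 0.14  ]
gear [ 0.4385 -0.2747  0.014 ] red [ 0.4583 -0.2857  0.044 ] boss [ 0.4388 -0.2696  0.044 ]
```

The crop shows bolts at (70,317) and (254,323), the cap centre at (170,139), the handle from (180,392) to (177,497), and the gear at (639,498). The handle's length puts it low, so the crank is near 2.9 rad. Next I'll take wrist views of the gear, crank and stub.

```bash
python3 - <<'E'
from h import *
C=cal("wrist");o=robot.observe();print("camoff",-C[0].T@C[1]-o["tool_pos"],"axis",C[0][2])
off=(-C[0].T@C[1]-o["tool_pos"]); y=np.radians(14.137); Rz=lambda a:np.array([[np.cos(a),-np.sin(a),0],[np.sin(a),np.cos(a),0],[0,0,1]])
loc=Rz(-y)@off; print(loc)
def look(name,p,z,yaw):
    pos=np.array([p[0],p[1],0])-Rz(np.radians(yaw))@loc*[1,1,0]; pos[2]=z
    print(name,pos,robot.ik(pos,[180,0,yaw]))
    robot.move_pose(pos,[180,0,yaw]); robot.pause(.2)
    C=cal("wrist"); im=robot.grab_frame("wrist"); cv2.imwrite(f"pics/{name}.png",im)
    np.save(f"pics/{name}.npy",np.array(list(C),dtype=object),allow_pickle=True)
look("wg",[.4385,-.272],.25,0)
look("ws",[.62,.063],.38,-2.5)
look("wc",[.50,.063],.30,-2.5)
a=[cv2.imread(f"pics/{n}.png") for n in("wg","ws","wc")]
cv2.imwrite("pics/w3.png",np.vstack([np.hstack([a[0][50:350,120:520],a[1][50:350,120:520]]),np.hstack([a[2][50:350,120:520],a[2][50:350,120:520]*0])]))
print(robot.observe()["time"],robot.observe()["q"])
E
```

```text
camoff [0.08220777 0.02100763 0.07000712] axis [-0.3101313  -0.07847494 -0.94744934]
[0.08484899 0.00029287 0.07000712]
wg [ 0.35365101 -0.27229287  0.25      ] [-54.47430881 -21.79781165 -25.47474799  86.32306366   0.
 125.52569119]
ws [0.53521899 0.06640847 0.38      ] [ -6.83136732  -2.79981419   4.64034932  97.4401635    0.
 175.66863268]
wc [0.41521899 0.06640847 0.3       ] [ -8.86453357 -26.02003982 -23.44695305  92.57308678   0.
 173.63546643]
4.4417 [-8.86966675e+00 -2.58939229e+01 -2.32830120e+01  9.25708481e+01
 -1.29396434e-03  1.73638025e+02]
```

View pics/w3.png

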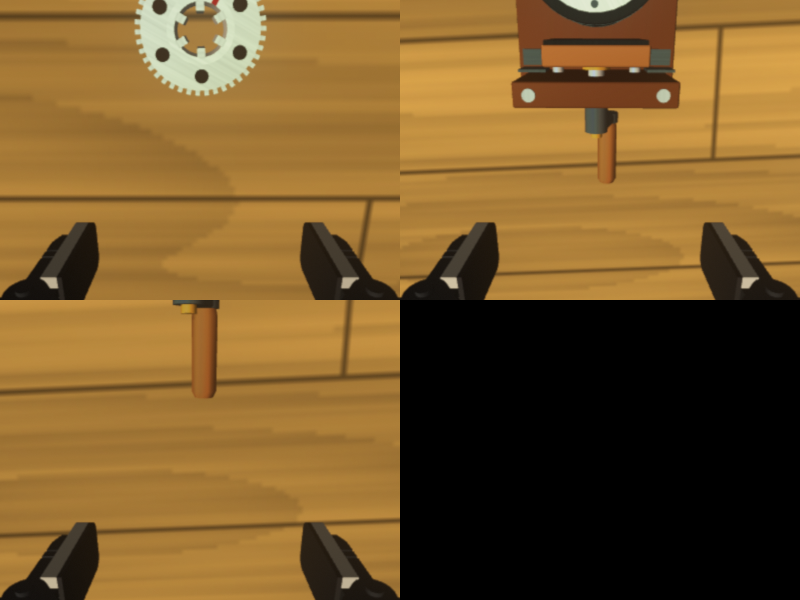

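```bash
python3 - <<'E'
from h import *
S=tuple(np.load("pics/ws.npy",allow_pickle=True)); W=tuple(np.load("pics/wc.npy",allow_pickle=True))
b1=atz(S,248,146,.133);b2=atz(S,383,146,.133);d=b1-b2
print("bolts",b1,b2,(b1+b2)/2,np.degrees(np.arctan2(-d[0],d[1])))
for z in(.042,.054):
  print(z,"S",atz(S,327,172,z),atz(S,327,233,z),"W",atz(W,325,58,z),atz(W,324,148,z))
a=cv2.imread("pics/wg.png")[0:150,220:420]
cv2.imwrite("pics/wgc.png",cv2.resize(a,(800,600),interpolation=cv2.INTER_CUBIC))
E
```

```text
bolts [0.56906712 0.12802089 0.133     ] [0.56361556 0.00786658 0.133     ] [0.56634134 0.06794373 0.133     ] -2.5978028721378768
0.042 S [0.51982675 0.05746108 0.042     ] [0.44202704 0.06042257 0.042     ] W [0.52087415 0.05713882 0.042     ] [0.44355089 0.0610541  0.042     ]
0.054 S [0.52276857 0.05761434 0.054     ] [0.44725851 0.06048867 0.054     ] W [0.52014138 0.05736931 0.054     ] [0.44563856 0.06114178 0.054     ]
```

View pics/wgc.png

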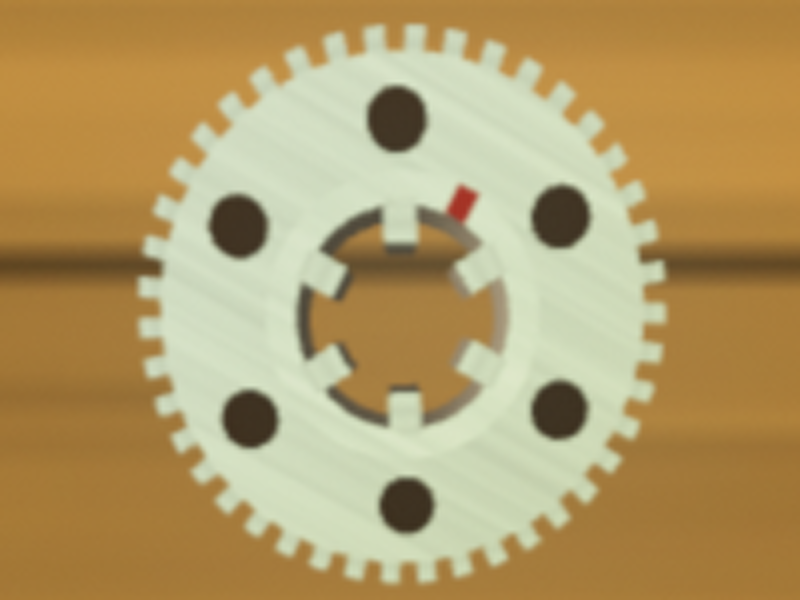

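The gear crop shows the bore centre at about (402,316), the red slot mark at (462,203) and inner teeth at 12 o'clock and every 60°. Now I'll grip the crank and wind the first part.

```bash
cat >> h.py <<'E'
YAW=-2.6; FO=np.array([.6836,.062]); c,s=np.cos(np.radians(YAW)),np.sin(np.radians(YAW)); FR=np.array([[c,-s],[s,c]])
XG=-.2155
def crank(a,dy=0,dz=0):
    p=FO+FR@[XG,-.045*np.sin(a)+dy]; return np.array([p[0],p[1],.085+.045*np.cos(a)+.054+dz])
def ff(o): # force in frame axes
    f=o["ft_force"]; return np.r_[FR.T@f[:2],f[2]]
E
python3 - <<'E'
from h import *
G=tuple(np.load("pics/wg.npy",allow_pickle=True)); g=lambda u,v,z:atz(G,220+u/4-.4,v/4-.4,z)
print("disc",[g(u,v,.014).round(4) for u,v in((401,25),(401,583),(138,304),(665,304))],"bore",g(402,316,.044),"red",g(462,203,.044))
for p,q in(((401,228),(405,405)),((328,367),(477,270)),((478,362),(325,275))):
    d=g(*q,.044)-g(*p,.044); print(np.degrees(np.arctan2(d[1],d[0])))
a0=2.858
p=crank(a0); robot.move_pose([p[0],p[1],.2],[180,0,YAW])
print(robot.line_to(p,guard=15)); o=robot.observe();print(o["tool_pos"]-p,ff(o))
robot.set_gripper(0); robot.pause(.2);o=robot.observe();print(o["gripper_width"],o["gripper_force"],o["tool_pos"]-p,ff(o),o["time"])
for k in range(1,5):
    a=a0+.3*k; r=robot.line_to(crank(a),vel=.06,guard=30); o=robot.observe(); print(round(a,2),r,o["tool_pos"]-crank(a),ff(o).round(1))
    if r:break
print(robot.observe()["time"])
E
```

```text
disc [array([ 0.4937, -0.2732,  0.014 ]), array([ 0.387 , -0.2732,  0.014 ]), array([ 0.4435, -0.22  ,  0.014 ]), array([ 0.4434, -0.3267,  0.014 ])] bore [ 0.44088672 -0.27329295  0.044     ] red [ 0.45994907 -0.28402492  0.044     ]
-178.63366264575657
-58.4595443287116
61.694979853521374
False
[ 0.0007755  -0.0001036   0.00143876] [-0.13163589 -0.85207454  0.04813866]
0.02101801370420961 58.52277874946594 [1.52254998e-04 3.77992979e-05 2.56880583e-04] [-1.5048455   1.62313529  5.33453641] 6.6167
3.16 False [0.0001685  0.00087655 0.00015825] [-0.9 -0.5  5.4]
3.46 False [0.00022758 0.00112123 0.00044851] [-1.   0.6  6.6]
3.76 False [0.00022996 0.00063554 0.00040293] [-0.3 -2.5  5.9]
4.06 False [0.00021088 0.00020326 0.00011029] [ 1.4 -1.6  3.1]
8.1167
```

```bash
python3 - <<'E'
from h import *
for a in list(np.arange(4.36,11.9,.3))+[11.86,12.0,12.1]:
    r=robot.line_to(crank(a),vel=.07,guard=30); o=robot.observe(); print(round(a,2),r,((o["tool_pos"]-crank(a))*1e3).round(1),ff(o).round(1),round(o["gripper_width"],4))
    if r:break
print(o["time"])
E
```

```text
Traceback (most recent call last):
plant.IKError: the arm cannot follow that straight line within its joint ranges
```

The last joint reaches its range limit here, so I'll regrasp half a turn round.

```bash
sed -i 's/^YAW=-2.6;/YAW=-2.6; TY=177.4;/' h.py; python3 - <<'E'
from h import *
for a in np.arange(4.06,12.1,.5):
    q=robot.ik(crank(a),[180,0,TY]); 
    if q is None: print("none",a)
    elif a>10:print(np.round(q))
robot.set_gripper(.085); p=crank(4.06); up=p+[0,0,.1]
robot.line_to(up,vel=.25); robot.move_pose(up,[180,0,TY])
print(robot.line_to(p,guard=15)); robot.set_gripper(0); robot.pause(.1); o=robot.observe(); print(o["gripper_width"],o["gripper_force"],o["tool_pos"]-p,ff(o),o["time"])
for a in list(np.arange(4.36,11.9,.3))+[11.86,12.0,12.1]:
    r=robot.line_to(crank(a),vel=.07,guard=30); o=robot.observe(); print(round(a,2),r,((o["tool_pos"]-crank(a))*1e3).round(1),ff(o).round(1),round(o["gripper_width"],4))
    if r:break
print(o["time"])
E
```

```text
[ -4. -12. -33.  69.   0.  -1.]
[ -2. -12. -31.  71.   0.   1.]
[ -2. -13. -29.  73.   0.   1.]
[ -2. -14. -28.  76.   0.   0.]
[ -4. -15. -27.  78.   0.  -2.]
False
0.020624195094447042 58.52462589740753 [ 1.53105024e-04 -5.20130124e-05  1.90913808e-04] [ 0.34399214 -0.76684377  1.26449275] 13.4833
4.36 False [0.1 0.1 0.1] [-0.2  0.   1.3] 0.0208
4.66 False [0.1 0.2 0. ] [2.6 1.8 1. ] 0.0205
4.96 False [ 0.1  0.2 -0.1] [1.9 4.7 2.1] 0.0207
5.26 False [0.1 0.3 0. ] [0.6 5.1 4.4] 0.0208
5.56 False [0.1 0.3 0.2] [-1.8  6.   8. ] 0.0205
5.86 False [ 0.1 -0.1  0.4] [-3.7  2.9 11. ] 0.0209
6.16 False [ 0.  -0.6  0.4] [-3.8 -0.3 12.2] 0.0203
6.46 False [-0.  -1.   0.1] [-2.1 -3.4  9.1] 0.0202
6.76 False [-0.  -1.1 -0.4] [ 0.3 -5.   4.1] 0.0202
7.06 False [-0.1 -0.6 -0.5] [ 1.7 -5.7  0.6] 0.0207
7.36 False [-0.1 -0.3 -0.7] [ 3.2 -4.9 -2.3] 0.0203
7.66 False [-0.1  0.1 -0.7] [ 3.8 -1.5 -4.1] 0.0207
7.96 False [-0.   0.4 -0.6] [ 3.5  1.3 -3.5] 0.0209
8.26 False [-0.   0.8 -0.7] [ 3.5  2.8 -2.3] 0.0204
8.56 False [ 0.   1.2 -0.8] [1.8 6.2 1.4] 0.0209
8.86 False [ 0.1  1.5 -0.5] [0.1 6.4 4.8] 0.0209
9.16 False [0.2 1.3 0. ] [-2.3  4.8  9.7] 0.0207
9.46 False [0.2 0.9 0.2] [-3.6  1.8 12.1] 0.0206
9.76 False [0.2 0.3 0.2] [-3.3 -1.9 11.4] 0.0206
10.06 False [ 0.2  0.  -0. ] [-3.  -5.1  9. ] 0.0207
10.36 False [ 0.2 -0.1 -0.3] [-0.  -4.6  4.7] 0.0206
10.66 False [ 0.1 -0.  -0.4] [ 2.  -2.4  1.9] 0.0206
10.96 False [ 0.1  0.2 -0.4] [ 3.   0.3 -0.7] 0.0203
11.26 False [ 0.1  0.3 -0.3] [3.6 3.5 1.2] 0.0205
11.56 False [ 0.1  0.4 -0.1] [1.8 6.1 3.6] 0.0204
11.86 False [0.  0.4 0. ] [0.5 6.7 7.3] 0.0202
11.86 False [ 0.   0.6 -0. ] [-0.3  5.8  6.3] 0.0206
12.0 False [0.1 0.5 0.1] [0.5 5.2 8.5] 0.0207
12.1 False [ 0.   1.7 -0.5] [ 3.8 12.7  2.5] 0.0204
23.1167
```

Clamped: force rises at the 12.0 stop. I'll release the crank and look at the stub.

```bash
python3 - <<'E'
from h import *
robot.set_gripper(.085); p=robot.observe()["tool_pos"]; robot.line_to([p[0],p[1],.3],vel=.3)
robot.move_pose([.684,.062,.34],[180,0,TY]); robot.pause(.15)
C=cal("wrist"); im=robot.grab_frame("wrist"); np.save("pics/st.npy",np.array(list(C),dtype=object),allow_pickle=True)
cv2.imwrite("pics/st.png",im); u,v=proj(C,[.684,.062,.188]); print(u,v,robot.observe()["time"])
x=int(np.clip(u-100,0,440));y=int(np.clip(v-75,0,250)); print(x,y)
cv2.imwrite("pics/stc.png",cv2.resize(im[y:y+150,x:x+200],(800,600),interpolation=cv2.INTER_CUBIC))
cv2.imwrite("pics/top1.png",robot.grab_frame("top"))
E
```

```text
317.44453830345765 210.87475951011402 25.4167
217 135
```

View pics/stc.png

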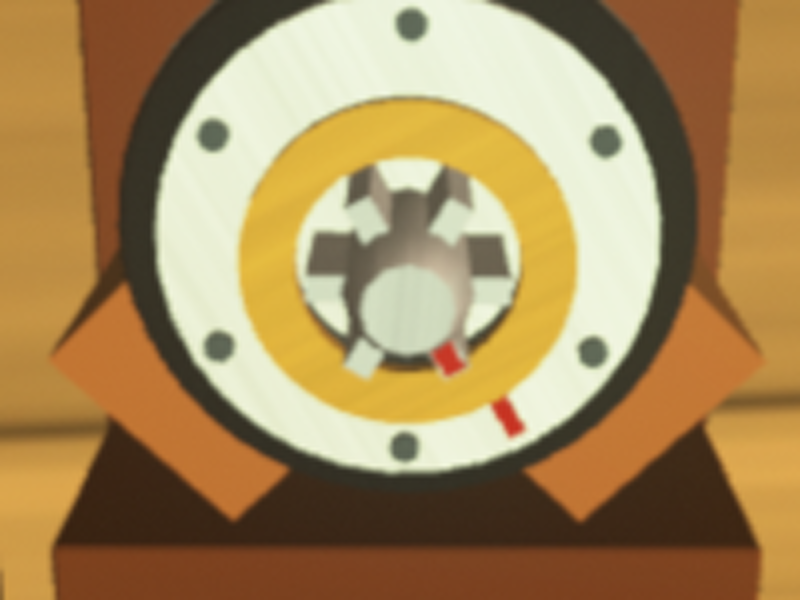

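The stub's tip is at about (408,310), spline tops are at (325,289)/(492,290), (365,220)/(449,360) and (450,220)/(363,360), and the washer centre is (408,260).

```bash
python3 - <<'E'
from h import *
S=tuple(np.load("pics/st.npy",allow_pickle=True)); g=lambda u,v,z:atz(S,217+u/4-.4,135+v/4-.4,z)
print(g(408,310,.188),g(407,290,.178),[g(*x,.166)[:2].round(4) for x in((240,260),(577,260),(408,97),(408,423))])
for p,q in(((325,289),(492,290)),((365,220),(449,360)),((450,220),(363,360))):
    d=g(*q,.178)-g(*p,.178); print(np.degrees(np.arctan2(d[1],d[0]))%60, np.hypot(*d[:2]))
print(robot.observe()["tool_pos"])
for yaw in (0,180,30,-30,150,-150,60,-60,90,-90,120,-120):
    a=robot.ik([.441,-.273,.09],[180,0,yaw]);b=robot.ik([.683,.062,.249],[180,0,yaw])
    print(yaw,None if a is None else a[[0,5]].round(),None if b is None else b[[0,5]].round())
E
```

```text
[0.68490351 0.06272914 0.188     ] [0.68490911 0.06253301 0.178     ] [array([0.6821, 0.0324]), array([0.6848, 0.0933]), array([0.6535, 0.0641]), array([0.7157, 0.0613])]
27.073351202836676 0.028943604921663542
26.879293952353564 0.029576985269517176
27.035135012407736 0.02986376717059166
[0.68338312 0.0623225  0.3408448 ]
0 [-46. 134.] [ -6. 174.]
180 [-46. -46.] [-6. -6.]
30 [-46. 104.] [ -6. 144.]
-30 [-46. 164.] [  -6. -156.]
150 [-46. -16.] [-6. 24.]
-150 [-46. -76.] [ -6. -36.]
60 [-46.  74.] [ -6. 114.]
-60 [ -46. -166.] [  -6. -126.]
90 [-46.  44.] [-6. 84.]
-90 [ -46. -136.] [ -6. -96.]
120 [-46.  14.] [-6. 54.]
-120 [ -46. -106.] [ -6. -66.]
```

```bash
python3 - <<'E'
from h import *
g=np.array([.4406,-.2733]); Z=.091
robot.move_pose([*g,.16],[180,0,90]); print(robot.line_to([*g,Z],guard=12))
robot.set_gripper(0); robot.pause(.1); o=robot.observe(); print(o["tool_pos"],o["gripper_width"],ff(o)); 
robot.set_gripper(.085); robot.line_to([*g,.12],vel=.2); robot.move_pose([*g,.12],[180,0,180]); robot.line_to([*g,Z])
robot.set_gripper(0); robot.pause(.1); o=robot.observe(); print(o["tool_pos"],o["tcp_rot"],o["gripper_width"],o["gripper_force"],ff(o))
robot.line_to([*g,.32],vel=.25); b=np.array([.6848,.0626])
robot.move_pose([*b,.31],[180,0,175.5]); robot.pause(.2)
o=robot.observe(); print(o["tool_pos"],o["tcp_rot"],ff(o),o["time"],o["gripper_width"])
C=cal("wrist");cv2.imwrite("pics/held.png",robot.grab_frame("wrist"))
E
```

```text
False
[ 0.44103636 -0.27390896  0.09242991] 0.048958881833509105 [-2.0224073   0.79446922  7.30072443]
[ 0.44110132 -0.27393012  0.09227688] [-1.79911558e+02  7.05186174e-02  1.79995422e+02] 0.04851951997973419 62.94091839808971 [-0.91611455  0.06248653  4.9083692 ]
[0.68475316 0.06146512 0.31036641] [-1.79994766e+02  2.49902518e-02  1.75417808e+02] [-0.26393314 -0.95483329 -2.89080239] 34.0833 0.048642765047790616
```

View pics/held.png

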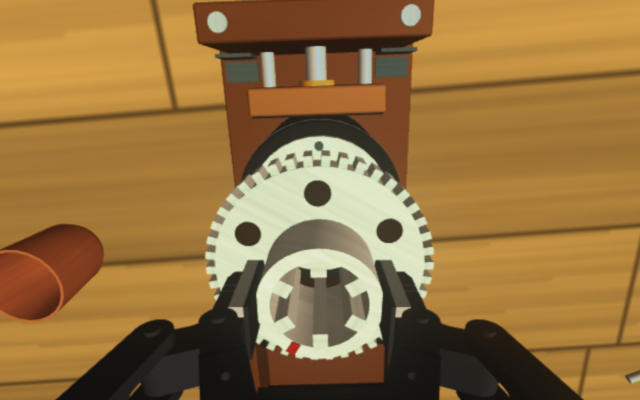

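The gear is held square (boss at about (320,300), red slot at (293,349)) above the clamped barrel. Now I'll lower it with a force guard.

```bash
python3 - <<'E'
from h import *
b=np.array([.6848,.0626]); cmd=b.copy()
def rep(t):
    o=robot.observe(); print(t,(o["tool_pos"]*1e3).round(1),o["tcp_rot"].round(2),ff(o).round(1),round(o["time"],1)); return o
robot.line_to([*cmd,.287],vel=.1,guard=8); robot.pause(.2); o=rep("pre")
cmd+=b-o["tool_pos"][:2]
r=robot.line_to([*cmd,.282],vel=.05,guard=6); rep(r)
r=robot.line_to([*cmd,.262],vel=.04,guard=6); robot.pause(.1); rep(r)
np.save("cmd.npy",cmd)
E
```

```text
pre [685.   62.6 287.9] [-1.800e+02  7.000e-02  1.755e+02] [ 0.3  0.3 -2.2] 34.7
False [684.4  62.7 281.5] [ 1.800e+02 -4.000e-02  1.755e+02] [ 0.  -0.2 -2.8] 35.0
False [684.3  62.6 261.8] [-1.7999e+02 -6.0000e-02  1.7550e+02] [-3.4 -1.6 -5.1] 35.7
```

It's through the splines. Now pressing home.

```bash
python3 - <<'E'
from h import *
cmd=np.load("cmd.npy")
for z in (.258,.255,.253,.251,.250,.249,.248,.247,.246,.245):
    r=robot.line_to([*cmd,z],vel=.03,guard=30); robot.pause(.12); o=robot.observe()
    print(z,r,(o["tool_pos"]*1e3).round(2),o["tcp_rot"].round(2),ff(o).round(1),round(o["gripper_width"],4),round(o["time"],1))
    if r or o["ft_force"][2]>22: break
E
```

```text
0.258 False [684.27  62.44 258.23] [-1.7997e+02 -2.0000e-02  1.7549e+02] [-6.1 -1.6 -0.6] 0.0484 36.1
0.255 False [684.27  62.41 255.88] [-179.96    0.    175.49] [-6.8 -3.3  2.1] 0.0484 36.5
0.253 False [684.27  62.46 254.57] [-1.7996e+02  4.0000e-02  1.7550e+02] [-8.2 -1.6  5.9] 0.0484 36.9
0.251 False [684.29  62.4  253.09] [-1.7996e+02  6.0000e-02  1.7549e+02] [-9.3 -2.9  8.1] 0.0481 37.2
0.25 False [684.31  62.44 252.58] [-1.7995e+02  9.0000e-02  1.7550e+02] [-10.   -2.4  10.9] 0.0485 37.6
0.249 False [684.31  62.41 251.84] [-1.7995e+02  1.0000e-01  1.7550e+02] [-10.5  -2.7  11.8] 0.0488 38.0
0.248 False [684.31  62.45 251.15] [-1.7995e+02  1.1000e-01  1.7550e+02] [-10.9  -1.6  13.7] 0.0482 38.3
0.247 False [684.3   62.44 250.36] [-1.7995e+02  1.2000e-01  1.7550e+02] [-13.   -1.5  15.2] 0.0484 38.7
0.246 False [684.31  62.48 250.26] [-1.7994e+02  1.6000e-01  1.7550e+02] [-13.8  -1.7  19.7] 0.0481 39.0
0.245 False [684.31  62.45 250.2 ] [-179.94    0.2   175.5 ] [-17.   -1.8  24.5] 0.0486 39.4
```

```bash
python3 - <<'E'
from h import *
cmd=np.load("cmd.npy")-[.0015,0]
robot.line_to([*cmd,.245],vel=.02,guard=30); robot.pause(.5)
for i in range(2):
    o=robot.observe(); print((o["tool_pos"]*1e3).round(2),ff(o).round(1),o["gripper_force"],o["time"]); robot.pause(.3)
cv2.imwrite("pics/end.png",robot.grab_frame("wrist")); t=robot.grab_frame("scene")[120:320,180:460]
cv2.imwrite("pics/endsc.png",cv2.resize(t,(800,571),interpolation=cv2.INTER_CUBIC))
E
```

```text
[683.92  62.43 250.21] [-10.1  -1.1  20.5] 65.27663670480251 40.1667
[683.91  62.47 250.22] [-10.2  -0.9  21.5] 65.27693806216121 40.4667
```

View pics/endsc.png

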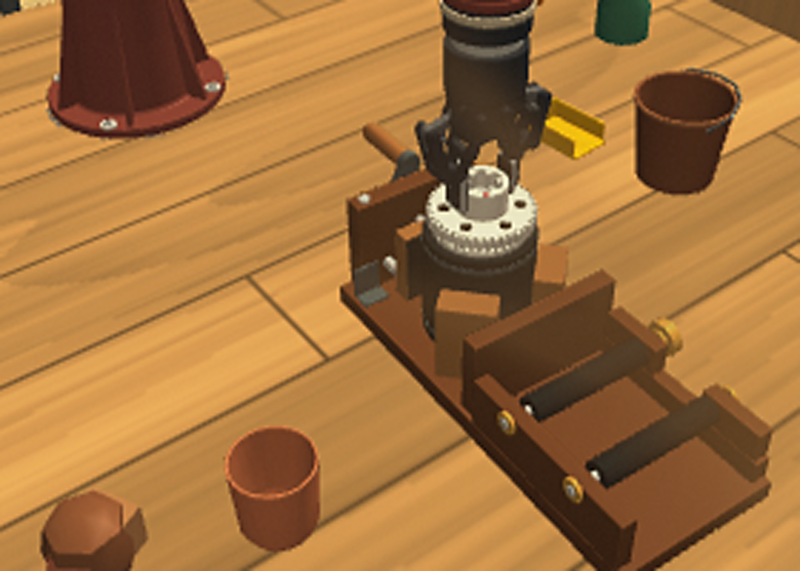

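The gear sits flat just above the barrel cap at (482,215), the jaw is against the barrel, and the bystanders shown haven't moved. The arm is steady, pressing about 21 N.

```bash
python3 -c "
from plant import robot
print(robot.job_done())"
```

```text
the job is handed in; nothing more can be done
None
```

I clamped the barrel with the crank at its stop, meshed the gear on the splines, and handed the job in at about 41 s with the gear still pressed home at about 21 N; the handover gave no verdict.

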